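# Ice and syrup for a jug of drinks at the home-cinema bar

### The job

Take the metal scoop from its mat, scoop at least three ice cubes out of the black pan and tip them into the glass jug, without your fingers touching the ice or any cube ending up on the counter. Then lay the scoop flat back on its mat, and last give the white pump head on the red syrup bottle a full push down onto its stop and let it spring back up. Leave the jug standing under the spout and do not disturb the tumblers, amber bottle, jar and can around.

Things in the scene. Friction and masses are not known exactly. Their poses are not given: they have to be found in the camera images.
- scoop: Aluminium ice scoop, black handle. Origin: centre of the blade's underside; x to the lip, z up, y across. Blade x -57.5 to +57.5, 104 wide (99 inside), floor 2.5, lip 0.8 thick (mm). Sides 48 high at the back, 40 at x 12, sloping to 6 at x 50; back wall 48. Handle: bar 22 wide (y), 15 thick, from (x -56, z 40) 112 mm back and up at 40 degrees. Starts flat on the mat, lip towards the pan's side.
- scoop_grip (a point): Middle of the scoop's handle axis, at x = -103.5, z = 80 mm in the scoop's frame: take it here across its 22 mm width, from straight above when the blade lies flat.
- scoop_lip (a point): Middle of the front edge (lip) of the scoop's blade, at its underside.
- mat: Dark green ribbed rubber bar mat, 250 x 150 x 6 mm, fixed to the counter, on which the scoop lies. Origin: centre of its underside; x along its 250 mm.
- ice_pan: Black open food pan, fixed, 265 x 162 x 65 mm outside, walls and floor 4 mm (inside 257 x 154 mm; floor at z 4 mm, rim at z 65 mm). Origin: centre of its underside; x along its length, pointing to the end nearer the jug; the ice lies mostly towards that end.
- ice1: Ice cube, pale, 40 mm with edges rounded by 6 mm, 58 g, wet and very slippery (friction about 0.12 on everything). Origin: its centre. Starts in the heap in the pan: four cubes side by side on the pan floor, one on top of them.
- ice2: Ice cube, pale, 40 mm with edges rounded by 6 mm, 58 g, wet and very slippery (friction about 0.12 on everything). Origin: its centre.
- ice3: Ice cube, pale, 40 mm with edges rounded by 6 mm, 58 g, wet and very slippery (friction about 0.12 on everything). Origin: its centre.
- ice4: Ice cube, pale, 40 mm with edges rounded by 6 mm, 58 g, wet and very slippery (friction about 0.12 on everything). Origin: its centre.
- ice5: Ice cube, pale, 40 mm with edges rounded by 6 mm, 58 g, wet and very slippery (friction about 0.12 on everything). Origin: its centre.
- jug: Clear glass jug, loose, 0.95 kg, 125 mm high, round, 124 mm across at the foot and 150 mm at the rim, wall 4 mm (mouth 142 mm), inner floor at 6 mm; its handle stands out 109 mm from the axis along the jug's +x, on the side away from the robot. Origin: centre of its underside, z up.
- jug_middle (a point): Point on the jug's axis, 55 mm above its underside.
- jug_mouth (a point): Centre of the jug's mouth, level with the rim.
- pump (a joint): Travel of the pump head on the red syrup bottle: 0 m up, 0.020 m pushed fully down on its stop. A spring returns it; it takes about 3 N to start and 8 N fully down.
- pump_top (a point): Centre of the flat top of the white pump head, 38 mm across, 212 mm above the counter when up: push straight down. x points from jug to bottle; the spout runs along -x, 92 mm out from the axis, over the jug's rim, its underside 172 mm up. The fixed red bottle below is 82 mm across.
- tumbler_a: Glass tumbler, 76 mm across, 95 mm high; bystander.
- tumbler_b: Second glass tumbler, same as the first; bystander.
- cordial: Amber bottle, 72 mm across, 230 mm high; bystander.
- nut_jar: Glass jar with a wooden lid, 90 mm across, 130 mm high; bystander.
- soda_can: Green drink can, 66 mm across, 122 mm high; bystander.
Mind the look-alikes: they are no part of the job. What is shaped like the scoop but purple is not meant.

How it is judged:
By the outcome, as a careful person would: the job done as asked, in the order asked, and still so for the second after the job is handed in, with the robot touching nothing.
It also fails if it takes over 70 s, if anything falls off the work surface, if the arm or the gripper's body presses on something with over 40 N, if the wrist force passes 120 N, or if a joint passes its speed limit or range.

### The arm

A 7-joint arm with a two-finger parallel gripper is mounted at the origin on the work surface. World frame = base frame: x ahead of the robot, y to its left, z up, the work surface at z = 0. Lengths are in mm, angles in rad, forces in N, time in s.
With the tool pointing down it reaches from about 400 to 875 mm from the base axis. Payload 4.4 kg.
Tool frame: the origin (TCP) lies at the very end of the fingers, on their centre line; the grasp point (between the pads) lies 19 mm behind it; z points along the fingers, y is the direction in which the jaws open and shut (so a half turn about z gives the same grasp; the last joint's range is limited). The gripper opens to 85 mm and grips with 20 to 120 N. Pads are 22 mm wide; open, the fingers measure 114 mm over their backs; the gripper's body (76 mm by 85 mm) begins 54 mm behind the grasp point. The pads swing forward as they close: fully open they stand 13 mm farther back than shut.
Start: joints at [1.115, 0.628, 0.038, 1.517, -0.027, 0.996, -0.02], TCP at [247.03, -601.244, 231.313] pointing down, gripper open.
Joint ranges: [-3.06, 3.06], [-0.37, 2.12], [-1.25, 1.32], [0.18, 2.47], [-1.1, 4.24], [0.23, 1.98], [-2.94, 2.94]. Speed limits (rad/s): [2.57, 2.57, 3.14, 3.14, 3.14, 3.14, 3.14].

### API

Orientations are given as [roll, pitch, yaw] about the fixed x, y, z axes, in that order (R = Rz(yaw) Ry(pitch) Rx(roll)).
In Python, from cell import read_state, get_image, calibration, finish_job gives the robot as it stands. The module is installed in compiled form; this text tells all that it offers.
- The arm moves only by the tool apply_moves, never from a script. Its argument "increments" is a list of rows, each an object of numbers: "tx", "ty", "tz": the shift along the world's x, y, z in m; "rx", "ry", "rz": the turn, a rotation vector about the world's x, y, z in units of 5 degrees (1.0 is 5 degrees); "claw": the finger opening in m, from 0 to 0.0854. In form: [{"tx": .., "ty": .., "tz": .., "rx": .., "ry": .., "rz": .., "claw": ..}, ...]. A call has 1 to 12 rows; each row is the pose to reach, as a shift and turn from the pose commanded when the call began; what a row does not reach only later rows make up. A row lasts 1/10 s, in which the tool goes at most 50 mm and 8.59 degrees, less where a joint would pass 70% of its speed; a pose out of reach is approached as far as the arm can. A call with a gripper value outside its range is refused whole. The fingers move at their own pace and stop on an object; the grip force is fixed at half the most. Time passes only in rows, so rows that repeat a pose let the fingers close. It gives the time, the measured TCP pose, the force and the opening at its end, in the units of the state.
- read_state(): the state, without advancing time (a new reading comes with each control period).
- get_image(name): name is "scene" or "top"; returns the picture (480x640x3 uint8, red, green, blue); there is no depth.
- calibration(name): a dict with "camera_matrix" (3x3 intrinsics, pixels), "origin" and "attitude" of the camera in the world. Camera axes: x right, y up, looking along -z (the intrinsics and any distortion apply to the point x, -y, -z); pixel columns grow to the right and rows downward; lengths in mm; the calibration is good to about 2 mm. A picture is of the moment at which its call begins. calibration takes no time and is no camera call.
- finish_job(): hands the job in, once; it reports no verdict.
The state is a dict: "clock": time; "qpos": joint angles; "qd": joint speeds; "tau": joint torques, N m; "eef_pos": TCP position; "tool_rot": TCP orientation; "force": force on the tool from outside, world axes, zero at the start; "torque": the same for the moment, N m; "width": finger opening in mm.
Only numpy, scipy, OpenCV 4.12 (cv2) and the standard library are available. Lean on these libraries where they do the work, as an engineer would, in place of code of your own. Each camera call takes 0.05 s, during which the arm holds its last target. There are 200 camera calls.

## Working session

There is one attempt and no reset: what is moved stays moved. The work goes in short steps, Python scripts to look and compute and a tool call to move; the robot and the scene stay as the last step left them, time stands still between calls to the robot, and variables do not carry over. Pictures are saved under pics/ and viewed, about 8 in all and at most 12, crops included, and the job is handed in when it is done.

Besides the shell and the picture viewer there is one more tool, called after "Request:" as name(argument=value, ...) on one line, values as JSON. apply_moves: Moves the arm, as the interface text tells. Its arguments: {"type":"object","properties":{"increments":{"type":"array"}},"required":["increments"]}

```bash
mkdir -p pics; cat > h.py <<'E'
import numpy as np,cv2
from cell import *
def snap(n,f):
    im=get_image(n); cv2.imwrite('pics/'+f,im[:,:,::-1]); return im
def ray(n,u,v):
    c=calibration(n);K=np.array(c['camera_matrix']);A=np.array(c['attitude'],float)
    if A.shape!=(3,3):
        from scipy.spatial.transform import Rotation as R
        A=R.from_euler('xyz',A).as_matrix()
    d=np.linalg.inv(K)@[u,v,1.]; return np.array(c['origin'],float),A@(d*[1,-1,-1])
def onz(n,u,v,z):
    o,d=ray(n,u,v); return (o+d*(z-o[2])/d[2]).round(1)
def proj(n,p):
    c=calibration(n);K=np.array(c['camera_matrix']);A=np.array(c['attitude'],float)
    if A.shape!=(3,3):
        from scipy.spatial.transform import Rotation as R
        A=R.from_euler('xyz',A).as_matrix()
    q=A.T@(np.array(p,float)-c['origin'])*[1,-1,-1]; q=K@q; return (q[:2]/q[2]).round(1)
E
python3 - <<'E'
from h import *
snap('scene','s1.png');snap('top','t1.png')
print(calibration('scene'),calibration('top'));print(read_state())
E
```

```text
{'camera_matrix': array([[550.63485588,   0.        , 328.6738093 ],
       [  0.        , 550.63485588, 240.68728558],
       [  0.        ,   0.        ,   1.        ]]), 'origin': array([1360.62131682,  550.57354142, 1226.22799001]), 'attitude': array([ 0.77972354, -0.00694352,  2.25998354])} {'camera_matrix': array([[557.58415583,   0.        , 309.44266792],
       [  0.        , 557.58415583, 241.82397856],
       [  0.        ,   0.        ,   1.        ]]), 'origin': array([ 285.80424829, -130.15698592, 1747.72584919]), 'attitude': array([ 0.15120546, -0.00777534, -1.5747125 ])}
{'clock': 0.1, 'qpos': array([ 1.1152053 ,  0.62921982,  0.03843222,  1.51827089, -0.02702114,
        0.99631727, -0.01999884]), 'qd': array([-5.75069232e-04, -2.60055209e-03,  2.07400488e-03, -2.15847366e-03,
       -2.66584465e-05, -6.16783300e-05,  4.32444044e-04]), 'tau': array([ 4.08174150e-03, -5.64532149e+01,  1.23053681e+00, -1.93972760e+01,
        1.12090204e-02,  5.40234701e-03,  7.14790531e-06]), 'eef_pos': array([ 246.82306376, -600.70331042,  230.50180965]), 'tool_rot': array([-3.13989441e+00, -9.58679969e-06,  3.89790758e-01]), 'force': array([ 0.68565064, -0.15900541,  1.03628256]), 'torque': array([-0.03727803,  0.025833  , -0.00244101]), 'width': 85.44027820921724}
```

View pics/t1.png

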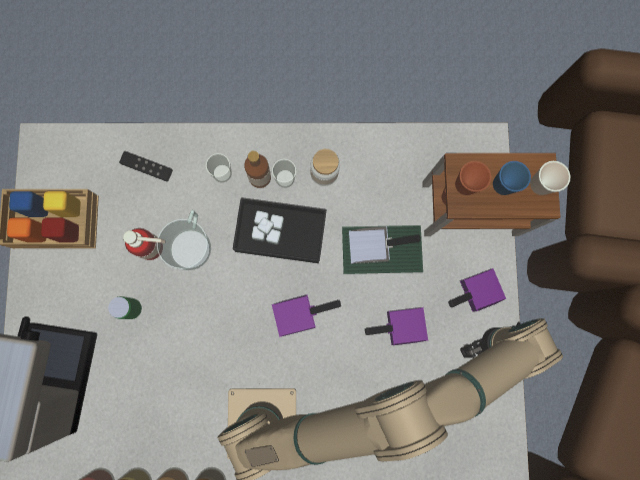

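View pics/s1.png

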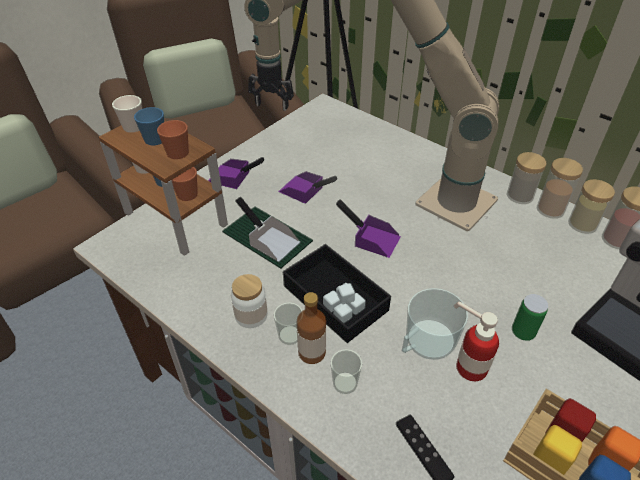

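The top view shows the metal scoop at about (350-420, 228-263) on the mat with its lip to the left. The pan is at (235-326, 198-263) with the ice near (267, 227), the jug at (185, 243) and the pump head at (131, 237). In the scene view the scoop is at (272, 238), the ice at (345, 302), the jug at (436, 322) and the pump top at (488, 320). Next I'll look at an enlarged crop.

```bash
python3 - <<'E'
from h import *
t=cv2.imread('pics/t1.png');s=cv2.imread('pics/s1.png')
a=cv2.resize(t[185:285,230:430],None,fx=4,fy=4,interpolation=cv2.INTER_CUBIC)
b=cv2.resize(t[200:275,110:250],None,fx=2.6,fy=2.6,interpolation=cv2.INTER_CUBIC)
c=cv2.resize(s[265:385,395:515],None,fx=1.6,fy=1.6,interpolation=cv2.INTER_CUBIC)
o=np.zeros((600,800,3),np.uint8);o[:400]=a;o[400:400+b.shape[0],:b.shape[1]]=b;o[400:400+c.shape[0],500:500+c.shape[1]]=c
cv2.imwrite('pics/c1.png',o)
def comp(im,m,roi,name,mn=15):
    k=np.zeros_like(m);x0,y0,x1,y1=roi;k[y0:y1,x0:x1]=m[y0:y1,x0:x1]
    for q in sorted(cv2.findContours(k,0,2)[0],key=cv2.contourArea)[::-1][:3]:
        if cv2.contourArea(q)>mn: print(name,cv2.contourArea(q),cv2.boundingRect(q),cv2.minAreaRect(q),cv2.boxPoints(cv2.minAreaRect(q)).round(1).tolist())
def hsv(im): return cv2.cvtColor(im,cv2.COLOR_BGR2HSV)
h=hsv(t)
comp(t,cv2.inRange(h,(0,0,0),(180,255,70)),(228,190,335,270),'pan top')
comp(t,cv2.inRange(h,(0,0,215),(180,40,255)),(240,200,300,250),'ice top')
comp(t,cv2.inRange(h,(0,0,120),(180,60,255)),(346,226,392,266),'blade top')
comp(t,cv2.inRange(h,(0,0,0),(180,255,38)),(385,228,424,260),'handle top')
comp(t,cv2.inRange(h,(50,60,20),(100,255,120)),(335,215,430,280),'mat top')
comp(t,cv2.inRange(h,(0,0,225),(180,50,255)),(118,225,165,250),'pump top')
h=hsv(s)
comp(s,cv2.inRange(h,(0,0,0),(180,255,70)),(275,235,398,350),'pan sc')
comp(s,cv2.inRange(h,(0,0,0),(180,255,45)),(230,190,268,235),'handle sc')
comp(s,cv2.inRange(h,(0,0,210),(180,50,255)),(450,290,510,335),'pump sc')
E
```

```text
pan top 4507.0 (233, 199, 93, 64) ((278.9574279785156, 230.18377685546875), (87.00386810302734, 53.732666015625), 7.853313446044922) [[232.1999969482422, 250.89999389648438], [239.5, 197.60000610351562], [325.70001220703125, 209.5], [318.3999938964844, 262.70001220703125]]
ice top 65.5 (267, 231, 12, 10) ((272.8500061035156, 235.45001220703125), (9.486831665039062, 9.17060375213623), 18.434947967529297) [[266.8999938964844, 238.3000030517578], [269.79998779296875, 229.60000610351562], [278.79998779296875, 232.60000610351562], [275.8999938964844, 241.3000030517578]]
ice top 58.0 (272, 216, 10, 11) ((276.0000305175781, 221.0), (9.216353416442871, 8.731282234191895), 14.03624439239502) [[270.5, 224.10000610351562], [272.6000061035156, 215.60000610351562], [281.5, 217.89999389648438], [279.3999938964844, 226.39999389648438]]
ice top 47.5 (253, 228, 10, 10) ((257.7900085449219, 232.469970703125), (9.333809852600098, 8.34386157989502), 8.130102157592773) [[252.60000610351562, 235.89999389648438], [253.8000030517578, 227.6999969482422], [263.0, 229.0], [261.79998779296875, 237.3000030517578
[... 1661 characters left out ...]
228.5]]
pump sc 118.0 (482, 312, 15, 12) ((489.0, 317.5), (11.0, 14.0), 90.0) [[482.0, 312.0], [496.0, 312.0], [496.0, 323.0], [482.0, 323.0]]
pump sc 80.5 (477, 323, 17, 12) ((484.75518798828125, 330.1365966796875), (17.446382522583008, 9.907820701599121), 21.03750991821289) [[474.79998779296875, 331.6000061035156], [478.3999938964844, 322.3999938964844], [494.70001220703125, 328.6000061035156], [491.1000061035156, 337.8999938964844]]
pump sc 26.5 (459, 302, 22, 15) ((469.7205810546875, 308.6323547363281), (25.210289001464844, 2.057982921600342), 30.963754653930664) [[458.3999938964844, 303.0], [459.3999938964844, 301.29998779296875], [481.1000061035156, 314.20001220703125], [480.0, 316.0]]
```

View pics/c1.png

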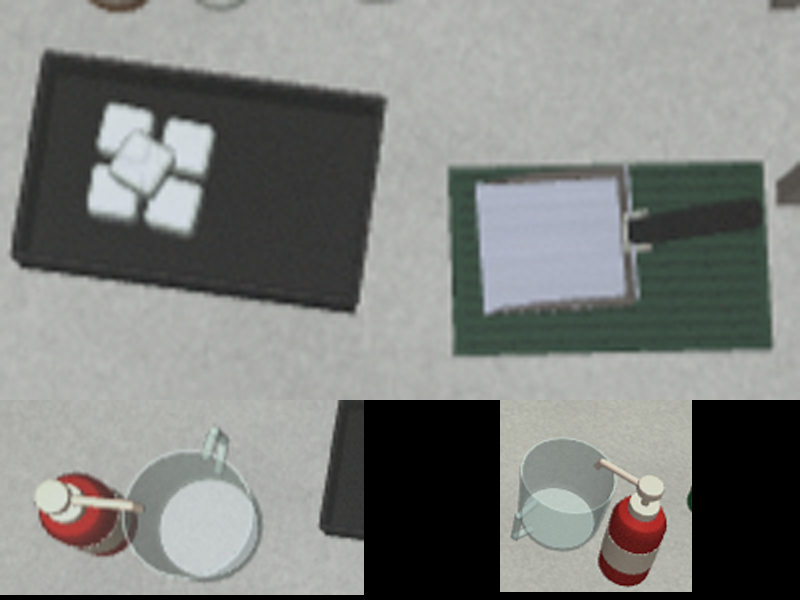

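```bash
python3 - <<'E'
from h import *
T=lambda x,y,z:onz('top',230+x/4,185+y/4,z)
B=lambda x,y,z:onz('top',110+x/2.6,200+(y-400)/2.6,z)
tl,tr=T(45,50,65),T(386,98,65);print('pan',tl,tr,T(15,262,65),T(355,303,65),np.linalg.norm(tl-tr))
for z in(0,):print('base near',T(14,265,0),T(355,312,0))
print('ice floor cubes',[T(x,y,44) for x,y in((125,127),(188,147),(113,193),(173,206))],'top',T(142,162,84))
print('lip',T(476,183,6),T(485,314,6));print('hend',T(762,212,124),'hstart',T(630,232,50))
print('mat',[T(*p,6) for p in((449,165),(764,162),(772,348),(455,354))])
print('back wall',T(628,165,54),T(638,298,54))
print('jug rim',B(191,514,125),'floor',B(207,528,6),'handle',B(215,440,100))
print('pump',B(53,497,212),'spout',B(140,507,178), 'scene pump',onz('scene',489,316.5,212))
print('scene handle end',[onz('scene',239,201,z) for z in(120,)])
S=lambda x,y,z:onz('scene',395+(x-500)/1.6,265+(y-400)/1.6,z)
print('scene jug rim',S(567,469,125),'spout',S(600,464,172))
print('scene pan corners',[onz('scene',*p,65) for p in((284,281),(323,245),(390,300),(351,335))])
E
```

```text
pan [681.1  65.7  65. ] [ 642.7 -197.2   65. ] [516.1  86.1  65. ] [ 483.9 -172.3   65. ] 265.68961214168684
base near [522.6  95.3   0. ] [ 484.4 -173.9    0. ]
ice floor cubes [array([624.6,   5.2,  44. ]), array([608.7, -43.9,  44. ]), array([572.6,  14. ,  44. ]), array([562.3, -32.5,  44. ])] top [589.7 -11.1  84. ]
lip [ 586.3 -270.3    6. ] [ 481.9 -275.9    6. ]
hend [ 543.7 -471.8  124. ] hstart [ 540.1 -385.    50. ]
mat [array([ 600.9, -249.1,    6. ]), array([ 602.7, -499.6,    6. ]), array([ 454.4, -500.8,    6. ]), array([ 450.4, -251.9,    6. ])]
back wall [ 591.8 -384.1   54. ] [ 488.4 -389.2   54. ]
jug rim [528.  226.3 125. ] floor [528.6 232.6   6. ] handle [618.2 206.7 100. ]
pump [533.8 355.2 212. ] spout [528.  270.6 178. ] scene pump [535.3 354.5 212. ]
scene handle end [array([ 555.4, -455.8,  120. ])]
scene jug rim [525.  224.3 125. ] spout [520.5 271.6 172. ]
scene pan corners [array([ 669.5, -168.4,   65. ]), array([ 493.9, -174.8,   65. ]), array([536.6,  95.2,  65. ]), array([692.8,  84.1,  65. ])]
```

Request:
apply_moves(increments=[{"tx":0.1,"ty":0.05,"tz":0,"rz":5},{"tx":0.2,"ty":0.1,"tz":0,"rz":9},{"tx":0.295,"ty":0.167,"tz":-0.04,"rz":14.1},{"tx":0.295,"ty":0.167,"tz":-0.04,"rz":14.1},{"tx":0.295,"ty":0.167,"tz":-0.04,"rz":14.1},{"tx":0.295,"ty":0.167,"tz":-0.04,"rz":14.1},{"tx":0.295,"ty":0.167,"tz":-0.04,"rz":14.1},{"tx":0.295,"ty":0.167,"tz":-0.04,"rz":14.1},{"tx":0.295,"ty":0.167,"tz":-0.04,"rz":14.1},{"tx":0.295,"ty":0.167,"tz":-0.04,"rz":14.1},{"tx":0.295,"ty":0.167,"tz":-0.04,"rz":14.1},{"tx":0.295,"ty":0.167,"tz":-0.04,"rz":14.1}])

```text
$.increments[0]: bad value
```

```bash
python3 - <<'E'
from h import *
s=read_state();print(s['eef_pos'],s['tool_rot'],s['qpos'])
a=snap('scene','s2.png')[:,:,::-1];b=snap('top','t2.png')[:,:,::-1]
o=np.hstack([cv2.resize(a[130:280,190:340],(400,400),interpolation=2),cv2.resize(b[170:320,310:460],(400,400),interpolation=2)])
cv2.imwrite('pics/c2.png',o)
print(proj('scene',s['eef_pos']),proj('top',s['eef_pos']))
E
```

```text
[ 246.82306376 -600.70331042  230.50180965] [-3.13989441e+00 -9.58679969e-06  3.89790758e-01] [ 1.1152053   0.62921982  0.03843222  1.51827089 -0.02702114  0.99631727
 -0.01999884]
[272.2 110.2] [480.3 340.8]
```

View pics/c2.png

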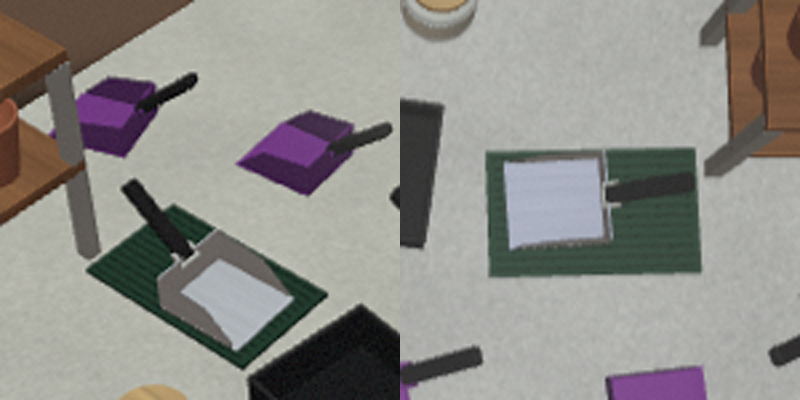

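The move was refused, probably because every field has to be present. Meanwhile the crops show the scoop on the mat with its handle middle near top (404, 240) and scene (249, 212), and the gripper not yet in view.

Request:
apply_moves(increments=[{"tx":0.1,"ty":0.05,"tz":0,"rx":0,"ry":0,"rz":5,"claw":0.085},{"tx":0.2,"ty":0.1,"tz":0,"rx":0,"ry":0,"rz":9,"claw":0.085},{"tx":0.295,"ty":0.167,"tz":-0.04,"rx":0,"ry":0,"rz":14.1,"claw":0.085},{"tx":0.295,"ty":0.167,"tz":-0.04,"rx":0,"ry":0,"rz":14.1,"claw":0.085},{"tx":0.295,"ty":0.167,"tz":-0.04,"rx":0,"ry":0,"rz":14.1,"claw":0.085},{"tx":0.295,"ty":0.167,"tz":-0.04,"rx":0,"ry":0,"rz":14.1,"claw":0.085},{"tx":0.295,"ty":0.167,"tz":-0.04,"rx":0,"ry":0,"rz":14.1,"claw":0.085},{"tx":0.295,"ty":0.167,"tz":-0.04,"rx":0,"ry":0,"rz":14.1,"claw":0.085},{"tx":0.295,"ty":0.167,"tz":-0.04,"rx":0,"ry":0,"rz":14.1,"claw":0.085},{"tx":0.295,"ty":0.167,"tz":-0.04,"rx":0,"ry":0,"rz":14.1,"claw":0.085},{"tx":0.295,"ty":0.167,"tz":-0.04,"rx":0,"ry":0,"rz":14.1,"claw":0.085},{"tx":0.295,"ty":0.167,"tz":-0.04,"rx":0,"ry":0,"rz":14.1,"claw":0.085}])

```text
clock: 1.4
eef_pos: [540.9, -435.5, 191.6]
tool_rot: [-3.141, 0.001, 1.617]
force: [0.1, -0.4, -0.6]
width: 85.1
```

```bash
python3 - <<'E'
from h import *
s=read_state();print(s['eef_pos'],s['tool_rot'],s['qpos'])
a=snap('scene','s3.png')[:,:,::-1];b=snap('top','t3.png')[:,:,::-1]
o=np.hstack([cv2.resize(a[130:280,190:340],(400,400),interpolation=2),cv2.resize(b[170:320,310:460],(400,400),interpolation=2)])
cv2.imwrite('pics/c3.png',o)
def tri(a,b):
    o1,d1=ray('top',*a);o2,d2=ray('scene',*b)
    A=np.c_[d1,-d2];t=np.linalg.lstsq(A,o2-o1,rcond=None)[0];return ((o1+d1*t[0]+o2+d2*t[1])/2).round(1),np.linalg.norm(o1+d1*t[0]-o2-d2*t[1]).round(1)
print('mid',tri((404.1,240.1),(248.9,211.8)),'end',tri((419.5,238.2),(238.7,200.1)),'start',tri((388.7,242),(259.4,223.8)))
print(onz('top',404.1,240.1,95),onz('scene',248.9,211.8,95))
# model-predicted points
for p in((542.3,-433.9,86),(545,-473,130),(534,-273,6)):print(proj('top',p),proj('scene',p))
E
```

```text
[ 540.9334023  -435.52205248  191.61691469] [-3.14123401e+00  8.62483641e-04  1.61654242e+00] [ 0.78825025  0.74633757 -0.27975641  1.41284945  0.22383971  1.01332186
  0.50629898]
mid (array([ 543.8, -430.4,   82.5]), np.float64(0.5)) end (array([ 544.9, -471.3,  108.2]), np.float64(2.1)) start (array([ 542.7, -388.3,   56.2]), np.float64(1.2))
[ 542.  -428.4   95. ] [ 552.7 -419.5   95. ]
[405.4 240.5] [248.3 210.2]
[421.3 237.2] [237.2 194.4]
[350.1 247.1] [290.  250.9]
```

View pics/c3.png

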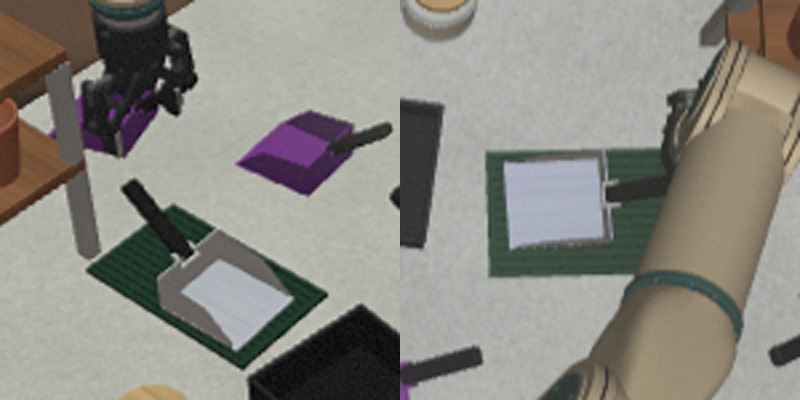

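The gripper hovers above the handle middle, and the projected handle model agrees with both views to about 2 px. Now descend and grip.

Request:
apply_moves(increments=[{"tx":0.001,"ty":0.001,"tz":-0.05,"rx":0,"ry":0,"rz":0.05,"claw":0.085},{"tx":0.001,"ty":0.001,"tz":-0.09,"rx":0,"ry":0,"rz":0.05,"claw":0.085},{"tx":0.001,"ty":0.001,"tz":-0.123,"rx":0,"ry":0,"rz":0.05,"claw":0.085},{"tx":0.001,"ty":0.001,"tz":-0.123,"rx":0,"ry":0,"rz":0.05,"claw":0.085},{"tx":0.001,"ty":0.001,"tz":-0.123,"rx":0,"ry":0,"rz":0.05,"claw":0.04},{"tx":0.001,"ty":0.001,"tz":-0.123,"rx":0,"ry":0,"rz":0.05,"claw":0.0},{"tx":0.001,"ty":0.001,"tz":-0.123,"rx":0,"ry":0,"rz":0.05,"claw":0.0},{"tx":0.001,"ty":0.001,"tz":-0.123,"rx":0,"ry":0,"rz":0.05,"claw":0.0},{"tx":0.001,"ty":0.001,"tz":-0.123,"rx":0,"ry":0,"rz":0.05,"claw":0.0},{"tx":0.001,"ty":0.001,"tz":-0.123,"rx":0,"ry":0,"rz":0.05,"claw":0.0},{"tx":0.001,"ty":0.001,"tz":-0.123,"rx":0,"ry":0,"rz":0.05,"claw":0.0}])

```text
clock: 2.6
eef_pos: [543.9, -434.3, 70.0]
tool_rot: [3.139, 0.002, 1.624]
force: [-1.0, -2.0, 5.8]
width: 21.1
```

Gripped, 21 mm between the pads. Now I'll compute waypoints.

```bash
cat >> h.py <<'E'
from scipy.spatial.transform import Rotation as R
PC=np.array([581,-54.5]);PU=np.array([.1446,.9895]);PV=np.array([-.9895,.1446])
def Rs(psi,th): return R.from_euler('ZY',[psi,th],degrees=True)
def tcp(lip,psi,th): return np.array(lip)+Rs(psi,th).apply([-161,0,64])
def pan(u,v,z): return [*(PC+u*PU+v*PV),z]
def plan(c0,r0,wps):
    # c0 commanded TCP, r0 (psi,th)
    for l,p,t in wps:
        q=tcp(l,p,t);rv=(Rs(p,t)*Rs(*r0).inv()).as_rotvec(degrees=True)/5
        print('lip',np.round(l),p,t,'| t',((q-c0)/1000).round(3),'r',rv.round(2),'tcp',q.round(0))
E
python3 - <<'E'
from h import *
c=np.array([543.,-433.2,68.3]); 
ln=lambda u:-5-.07*(u-41)
wps=[(pan(-20,ln(-20),130),78,30),(pan(-20,ln(-20),40),78,30),(pan(-20,ln(-20),6),78,30)]
wps+=[(pan(u,ln(u),6),78,t) for u,t in((0,24),(20,18),(40,13),(60,10),(80,8),(100,7),(112,6),(118,5))]
plan(c,(92.9,0),wps)
E
```

```text
lip [579. -74. 130.] 78 30 | t [0.013 0.254 0.198] r [-6.    0.48 -2.91] tcp [ 556. -179.  266.]
lip [579. -74.  40.] 78 30 | t [0.013 0.254 0.108] r [-6.    0.48 -2.91] tcp [ 556. -179.  176.]
lip [579. -74.   6.] 78 30 | t [0.013 0.254 0.074] r [-6.    0.48 -2.91] tcp [ 556. -179.  142.]
lip [583. -55.   6.] 78 24 | t [0.015 0.26  0.062] r [-4.8   0.38 -2.94] tcp [ 558. -173.  130.]
lip [587. -35.   6.] 78 18 | t [0.017 0.268 0.048] r [-3.6   0.29 -2.96] tcp [ 560. -166.  117.]
lip [592. -16.   6.] 78 13 | t [0.019 0.278 0.036] r [-2.6   0.21 -2.97] tcp [ 562. -155.  105.]
lip [596.   4.   6.] 78 10 | t [0.022 0.293 0.029] r [-2.    0.16 -2.97] tcp [ 565. -140.   97.]
lip [600.  24.   6.] 78 8 | t [0.026 0.31  0.023] r [-1.6   0.13 -2.98] tcp [ 569. -124.   92.]
lip [604.  43.   6.] 78 7 | t [0.03  0.328 0.021] r [-1.4   0.11 -2.98] tcp [ 573. -106.   89.]
lip [607.  55.   6.] 78 6 | t [0.032 0.338 0.018] r [-1.2   0.1  -2.98] tcp [575. -95.  86.]
lip [608.  61.   6.] 78 5 | t [0.033 0.343 0.015] r [-1.    0.08 -2.98] tcp [576. -91.  84.]
```

Request:
apply_moves(increments=[{"tx":0,"ty":0,"tz":0.02,"rx":0,"ry":0,"rz":0,"claw":0.0},{"tx":0,"ty":0,"tz":0.05,"rx":0,"ry":0,"rz":0,"claw":0.0},{"tx":0,"ty":0,"tz":0.09,"rx":0,"ry":0,"rz":0,"claw":0.0},{"tx":0,"ty":0,"tz":0.13,"rx":0,"ry":0,"rz":0,"claw":0.0},{"tx":0,"ty":0,"tz":0.16,"rx":0,"ry":0,"rz":0,"claw":0.0},{"tx":0,"ty":0,"tz":0.16,"rx":0,"ry":0,"rz":0,"claw":0.0}])

```text
clock: 3.2
eef_pos: [545.4, -434.6, 233.6]
tool_rot: [3.134, 0.006, 1.624]
force: [0.7, -0.6, -0.9]
width: 21.2
```

Request:
apply_moves(increments=[{"tx":0.003,"ty":0.05,"tz":0.01,"rx":-1.2,"ry":0.1,"rz":-0.6,"claw":0.0},{"tx":0.006,"ty":0.1,"tz":0.02,"rx":-2.4,"ry":0.2,"rz":-1.2,"claw":0.0},{"tx":0.008,"ty":0.15,"tz":0.03,"rx":-3.6,"ry":0.3,"rz":-1.8,"claw":0.0},{"tx":0.01,"ty":0.2,"tz":0.04,"rx":-4.8,"ry":0.4,"rz":-2.4,"claw":0.0},{"tx":0.013,"ty":0.254,"tz":0.038,"rx":-6,"ry":0.48,"rz":-2.91,"claw":0.0},{"tx":0.013,"ty":0.254,"tz":0.038,"rx":-6,"ry":0.48,"rz":-2.91,"claw":0.0},{"tx":0.013,"ty":0.254,"tz":0.038,"rx":-6,"ry":0.48,"rz":-2.91,"claw":0.0},{"tx":0.013,"ty":0.254,"tz":0.038,"rx":-6,"ry":0.48,"rz":-2.91,"claw":0.0}])

```text
clock: 4.0
eef_pos: [555.3, -179.3, 265.3]
tool_rot: [-3.136, 0.524, 1.368]
force: [-0.6, -1.2, -2.0]
width: 20.9
```

```bash
python3 - <<'E'
from h import *
s=read_state();print(s['eef_pos'],R.from_euler('xyz',s['tool_rot']).as_matrix().round(3).tolist(),s['qpos'].round(2))
a=snap('scene','s4.png')[:,:,::-1];b=snap('top','t4.png')[:,:,::-1]
a=np.ascontiguousarray(a);b=np.ascontiguousarray(b)
# expected lip & pan ends drawn
T=s['eef_pos'];L=T-Rs(78,30).apply([-161,0,64]);print('lip exp',L.round(0))
for n,im in(('scene',a),('top',b)):
    for y in(-52,52):
        cv2.circle(im,tuple(int(round(float(k))) for k in proj(n,L+Rs(78,30).apply([0,y,0]))),1,(0,0,255),-1)
    for u,v in((128,77),(128,-77),(-128,77),(-128,-77)): cv2.circle(im,tuple(int(round(float(k))) for k in proj(n,pan(u,v,65))),1,(0,255,255),-1)
o=np.hstack([cv2.resize(a[200:360,250:410],(400,400),interpolation=2),cv2.resize(b[150:310,220:380],(400,400),interpolation=2)])
cv2.imwrite('pics/c4.png',o)
E
```

```text
[ 555.31555429 -179.34397991  265.28272607] [[0.175, 0.979, -0.106], [0.848, -0.204, -0.489], [-0.501, -0.005, -0.866]] [-0.04  0.56  0.01  1.7   0.57  1.1  -0.56]
lip exp [578. -74. 129.]
```

View pics/c4.png

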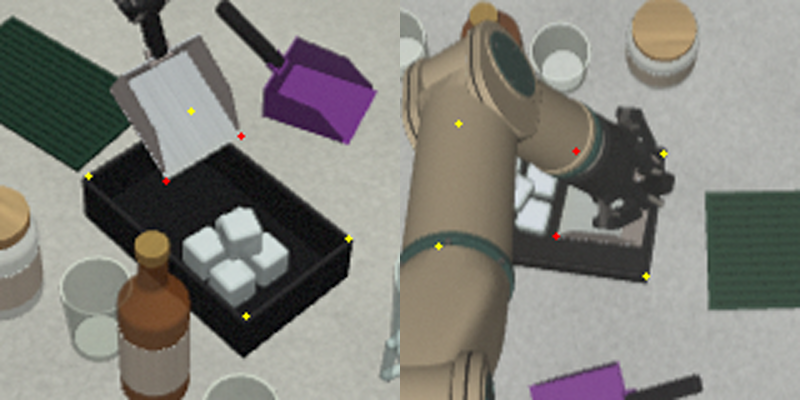

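The lip and pan corners fall where predicted in both views (lip corners near (166, 181) and (241, 136) in the left crop), and the cubes are undisturbed. Descend.

Request:
apply_moves(increments=[{"tx":0,"ty":0,"tz":-0.04,"rx":0,"ry":0,"rz":0,"claw":0.0},{"tx":0,"ty":0,"tz":-0.08,"rx":0,"ry":0,"rz":0,"claw":0.0},{"tx":0,"ty":0,"tz":-0.105,"rx":0,"ry":0,"rz":0,"claw":0.0},{"tx":0,"ty":0,"tz":-0.115,"rx":0,"ry":0,"rz":0,"claw":0.0},{"tx":0,"ty":0,"tz":-0.12,"rx":0,"ry":0,"rz":0,"claw":0.0},{"tx":0,"ty":0,"tz":-0.123,"rx":0,"ry":0,"rz":0,"claw":0.0},{"tx":0,"ty":0,"tz":-0.123,"rx":0,"ry":0,"rz":0,"claw":0.0}])

```text
clock: 4.8
eef_pos: [556.6, -179.8, 144.2]
tool_rot: [-3.141, 0.523, 1.363]
force: [0.0, 0.6, -1.9]
width: 21.1
```

Request:
apply_moves(increments=[{"tx":0,"ty":0,"tz":-0.002,"rx":0,"ry":0,"rz":0,"claw":0.0},{"tx":0,"ty":0,"tz":-0.003,"rx":0,"ry":0,"rz":0,"claw":0.0},{"tx":0,"ty":0,"tz":-0.003,"rx":0,"ry":0,"rz":0,"claw":0.0}])

```text
clock: 5.1
eef_pos: [556.2, -179.1, 140.7]
tool_rot: [-3.14, 0.524, 1.365]
force: [0.3, -0.4, -1.3]
width: 21.1
```

Request:
apply_moves(increments=[{"tx":0.001,"ty":0.003,"tz":-0.006,"rx":0.58,"ry":-0.12,"rz":0,"claw":0.0},{"tx":0.002,"ty":0.006,"tz":-0.012,"rx":1.17,"ry":-0.25,"rz":0,"claw":0.0},{"tx":0.003,"ty":0.01,"tz":-0.019,"rx":1.76,"ry":-0.37,"rz":0,"claw":0.0},{"tx":0.004,"ty":0.014,"tz":-0.026,"rx":2.35,"ry":-0.5,"rz":0,"claw":0.0},{"tx":0.005,"ty":0.019,"tz":-0.032,"rx":2.84,"ry":-0.6,"rz":0,"claw":0.0},{"tx":0.006,"ty":0.024,"tz":-0.038,"rx":3.33,"ry":-0.71,"rz":0,"claw":0.0},{"tx":0.008,"ty":0.032,"tz":-0.042,"rx":3.62,"ry":-0.77,"rz":0,"claw":0.0},{"tx":0.009,"ty":0.039,"tz":-0.045,"rx":3.91,"ry":-0.83,"rz":0,"claw":0.0},{"tx":0.009,"ty":0.039,"tz":-0.045,"rx":3.91,"ry":-0.83,"rz":0,"claw":0.0}])

```text
clock: 6.0
eef_pos: [565.2, -141.6, 95.8]
tool_rot: [3.141, 0.176, 1.363]
force: [-0.2, -3.8, 1.9]
width: 21.3
```

```bash
python3 - <<'E'
from h import *
s=read_state();print(s['eef_pos'],s['tool_rot'],s['force'])
a=snap('scene','s5.png')[:,:,::-1]
cv2.imwrite('pics/c5.png',cv2.resize(a[210:360,270:420],(480,480),interpolation=2))
E
```

```text
[ 565.18783975 -141.63058352   95.83284738] [3.14142606 0.17585994 1.36298173] [-0.24250267 -3.7849146   1.8758745 ]
```

View pics/c5.png

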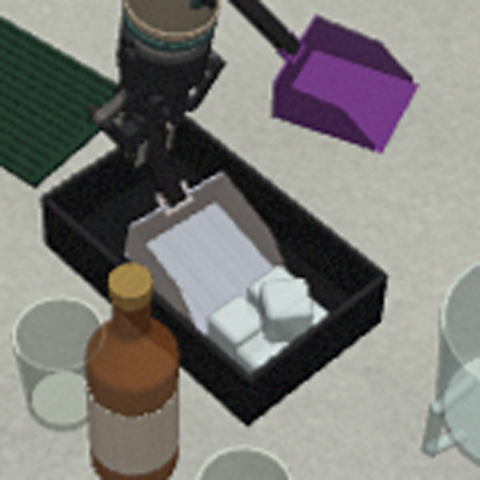

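Cubes are packed against the end wall with one still on top. I'll level the blade now so the top cube can't slide over the wall, then push under.

Request:
apply_moves(increments=[{"tx":-0.001,"ty":-0.004,"tz":-0.008,"rx":0.6,"ry":-0.13,"rz":0,"claw":0.0},{"tx":-0.001,"ty":-0.006,"tz":-0.016,"rx":1.2,"ry":-0.25,"rz":0,"claw":0.0},{"tx":-0.001,"ty":-0.007,"tz":-0.024,"rx":1.76,"ry":-0.37,"rz":0,"claw":0.0},{"tx":0.0,"ty":-0.002,"tz":-0.024,"rx":1.76,"ry":-0.37,"rz":0,"claw":0.0},{"tx":0.001,"ty":0.003,"tz":-0.024,"rx":1.76,"ry":-0.37,"rz":0,"claw":0.0},{"tx":0.002,"ty":0.008,"tz":-0.024,"rx":1.76,"ry":-0.37,"rz":0,"claw":0.0},{"tx":0.003,"ty":0.013,"tz":-0.024,"rx":1.76,"ry":-0.37,"rz":0,"claw":0.0},{"tx":0.004,"ty":0.018,"tz":-0.024,"rx":1.76,"ry":-0.37,"rz":0,"claw":0.0},{"tx":0.004,"ty":0.018,"tz":-0.024,"rx":1.76,"ry":-0.37,"rz":0,"claw":0.0}])

```text
clock: 6.95
eef_pos: [569.6, -120.1, 71.4]
tool_rot: [-3.141, 0.017, 1.367]
force: [0.9, 0.2, 0.1]
width: 21.1
```

```bash
python3 - <<'E'
from h import *
s=read_state();print(s['eef_pos'],s['tool_rot'],s['force'])
a=snap('scene','s6.png')[:,:,::-1]
cv2.imwrite('pics/c6.png',cv2.resize(a[210:360,270:420],(480,480),interpolation=2))
E
```

```text
[ 569.58147043 -120.09725815   71.39319579] [-3.14137238  0.01683923  1.36715963] [0.94755099 0.21811245 0.13438549]
```

View pics/c6.png

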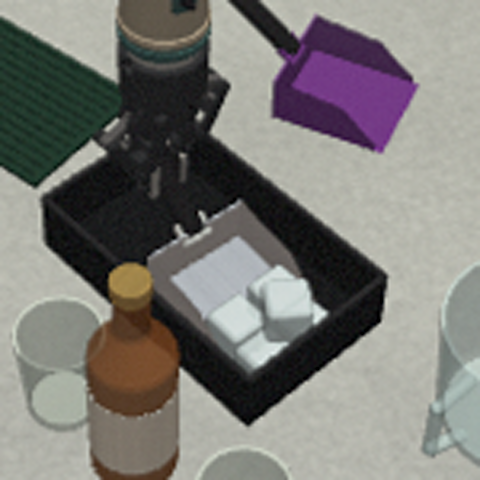

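The blade is about one row under the cubes, with the top cube still in place. Keep pushing.

Request:
apply_moves(increments=[{"tx":0.001,"ty":0.005,"tz":0,"rx":0,"ry":0,"rz":0,"claw":0.0},{"tx":0.002,"ty":0.01,"tz":0,"rx":0,"ry":0,"rz":0,"claw":0.0},{"tx":0.003,"ty":0.015,"tz":0,"rx":0,"ry":0,"rz":0,"claw":0.0},{"tx":0.004,"ty":0.02,"tz":0,"rx":0,"ry":0,"rz":0,"claw":0.0},{"tx":0.005,"ty":0.025,"tz":0,"rx":0,"ry":0,"rz":0,"claw":0.0},{"tx":0.005,"ty":0.025,"tz":0,"rx":0,"ry":0,"rz":0,"claw":0.0}])

```text
clock: 7.6
eef_pos: [574.1, -97.8, 71.5]
tool_rot: [-3.141, 0.019, 1.364]
force: [-1.2, -4.2, 1.5]
width: 21.3
```

Request:
apply_moves(increments=[{"tx":0.001,"ty":0.004,"tz":0,"rx":0,"ry":0,"rz":0,"claw":0.0},{"tx":0.001,"ty":0.004,"tz":0,"rx":0,"ry":0,"rz":0,"claw":0.0},{"tx":0.0,"ty":0.0,"tz":-0.001,"rx":0.78,"ry":-0.17,"rz":0,"claw":0.0},{"tx":-0.001,"ty":-0.004,"tz":-0.003,"rx":1.56,"ry":-0.33,"rz":0,"claw":0.0},{"tx":-0.001,"ty":-0.008,"tz":-0.004,"rx":2.35,"ry":-0.5,"rz":0,"claw":0.0},{"tx":-0.002,"ty":-0.012,"tz":-0.004,"rx":3.13,"ry":-0.67,"rz":0,"claw":0.0},{"tx":-0.003,"ty":-0.015,"tz":0.01,"rx":3.13,"ry":-0.67,"rz":0,"claw":0.0},{"tx":-0.003,"ty":-0.018,"tz":0.03,"rx":3.13,"ry":-0.67,"rz":0,"claw":0.0},{"tx":-0.003,"ty":-0.02,"tz":0.06,"rx":3.13,"ry":-0.67,"rz":0,"claw":0.0},{"tx":-0.003,"ty":-0.02,"tz":0.09,"rx":3.13,"ry":-0.67,"rz":0,"claw":0.0},{"tx":-0.003,"ty":-0.02,"tz":0.11,"rx":3.13,"ry":-0.67,"rz":0,"claw":0.0},{"tx":-0.003,"ty":-0.02,"tz":0.11,"rx":3.13,"ry":-0.67,"rz":0,"claw":0.0}])

```text
clock: 8.8
eef_pos: [573.1, -115.5, 184.9]
tool_rot: [3.135, -0.26, 1.369]
force: [1.6, 0.3, -4.4]
width: 21.2
```

```bash
python3 - <<'E'
from h import *
s=read_state();print(s['eef_pos'],s['tool_rot'],s['force'])
a=snap('scene','s7.png')[:,:,::-1]
cv2.imwrite('pics/c7.png',cv2.resize(a[190:390,270:520],(800,640)[:2],interpolation=2)[:600])
E
```

```text
[ 573.08345454 -115.54596863  184.85820932] [ 3.13456688 -0.2601308   1.3690267 ] [ 1.61480897  0.27756981 -4.42345919]
```

View pics/c7.png

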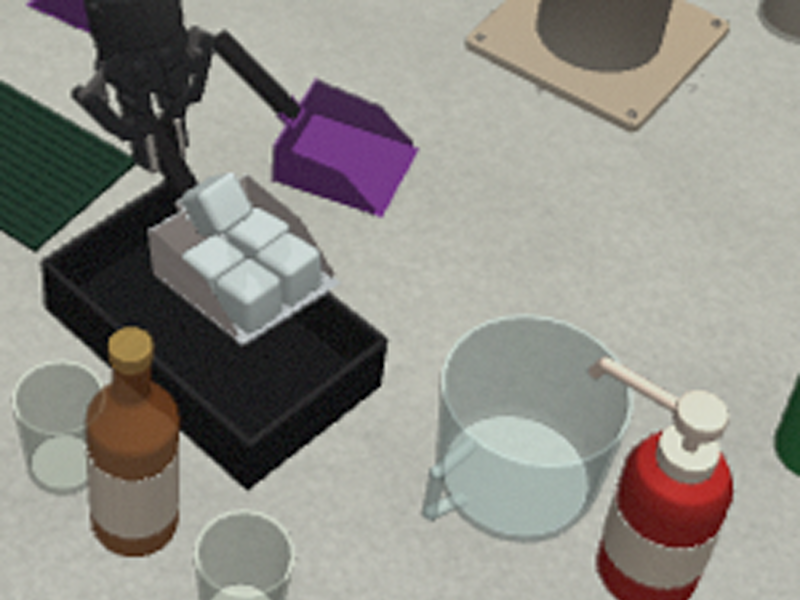

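All five cubes are in the scoop, the fifth riding on top near the back (crop (220, 200)), with the pan empty. I'll level it somewhat and carry it slowly towards the jug.

Request:
apply_moves(increments=[{"tx":0.0,"ty":0.001,"tz":0.005,"rx":-0.35,"ry":0.07,"rz":0,"claw":0.0},{"tx":0.0,"ty":0.002,"tz":0.012,"rx":-0.8,"ry":0.17,"rz":0,"claw":0.0},{"tx":0.001,"ty":0.003,"tz":0.019,"rx":-1.25,"ry":0.27,"rz":0,"claw":0.0},{"tx":0.001,"ty":0.004,"tz":0.024,"rx":-1.56,"ry":0.33,"rz":0,"claw":0.0},{"tx":-0.001,"ty":0.007,"tz":0.024,"rx":-1.56,"ry":0.33,"rz":0,"claw":0.0},{"tx":-0.006,"ty":0.014,"tz":0.024,"rx":-1.56,"ry":0.33,"rz":0,"claw":0.0},{"tx":-0.012,"ty":0.024,"tz":0.024,"rx":-1.56,"ry":0.33,"rz":0,"claw":0.0},{"tx":-0.021,"ty":0.038,"tz":0.024,"rx":-1.56,"ry":0.33,"rz":0,"claw":0.0},{"tx":-0.031,"ty":0.053,"tz":0.024,"rx":-1.56,"ry":0.33,"rz":0,"claw":0.0},{"tx":-0.04,"ty":0.068,"tz":0.024,"rx":-1.56,"ry":0.33,"rz":0,"claw":0.0},{"tx":-0.05,"ty":0.083,"tz":0.024,"rx":-1.56,"ry":0.33,"rz":0,"claw":0.0},{"tx":-0.06,"ty":0.098,"tz":0.024,"rx":-1.56,"ry":0.33,"rz":0,"claw":0.0}])

```text
clock: 10.05
eef_pos: [509.3, -18.4, 204.9]
tool_rot: [-3.14, -0.122, 1.364]
force: [0.7, 1.3, -4.5]
width: 20.9
```

Request:
apply_moves(increments=[{"tx":-0.009,"ty":0.013,"tz":0,"rx":0,"ry":0,"rz":0,"claw":0.0},{"tx":-0.016,"ty":0.024,"tz":0,"rx":0,"ry":0,"rz":0,"claw":0.0},{"tx":-0.022,"ty":0.033,"tz":0,"rx":0,"ry":0,"rz":0,"claw":0.0},{"tx":-0.026,"ty":0.039,"tz":0,"rx":0,"ry":0,"rz":0,"claw":0.0},{"tx":-0.028,"ty":0.043,"tz":0,"rx":0,"ry":0,"rz":0,"claw":0.0},{"tx":-0.029,"ty":0.044,"tz":0,"rx":0,"ry":0,"rz":0,"claw":0.0},{"tx":-0.029,"ty":0.044,"tz":0,"rx":0,"ry":0,"rz":0,"claw":0.0}])

```text
clock: 10.75
eef_pos: [482.2, 24.5, 205.3]
tool_rot: [3.141, -0.122, 1.365]
force: [-0.5, 0.7, -5.0]
width: 21.1
```

```bash
python3 - <<'E'
from h import *
s=read_state();print(s['eef_pos'],s['tool_rot'],s['force'],s['qpos'].round(2))
a=snap('scene','s8.png')[:,:,::-1]
cv2.imwrite('pics/c8.png',cv2.resize(a[190:390,270:520],(800,640)[:2],interpolation=2)[:600])
c=s['eef_pos'];J=np.array([526.5,225.5]);d=np.array([.208,.978])
wps=[]
for th,back,z in((-7,35,165),(5,35,155),(15,35,148),(25,38,145),(35,38,142),(45,38,140),(55,38,140),(62,38,140)):
    wps.append(([*(J-back*d),z],78,th))
plan(c,(78,-7),wps)
E
```

```text
[482.22829557  24.54777209 205.31029354] [ 3.14099356 -0.12206485  1.36457461] [-0.47149013  0.66890126 -5.02284125] [ 0.38  0.47 -0.56  2.02  0.2   0.69 -0.49]
lip [519. 191. 165.] 78 -7 | t [0.002 0.003 0.004] r [0. 0. 0.] tcp [484.  27. 209.]
lip [519. 191. 155.] 78 5 | t [0.005 0.015 0.027] r [-2.35  0.5   0.  ] tcp [487.  40. 233.]
lip [519. 191. 148.] 78 15 | t [0.008 0.031 0.046] r [-4.3   0.91 -0.  ] tcp [490.  55. 251.]
lip [519. 188. 145.] 78 25 | t [0.012 0.048 0.066] r [-6.26  1.33  0.  ] tcp [494.  72. 271.]
lip [519. 188. 142.] 78 35 | t [0.017 0.071 0.081] r [-8.22  1.75  0.  ] tcp [499.  95. 287.]
lip [519. 188. 140.] 78 45 | t [0.022 0.097 0.094] r [-10.17   2.16   0.  ] tcp [504. 121. 299.]
lip [519. 188. 140.] 78 55 | t [0.028 0.125 0.103] r [-12.13   2.58  -0.  ] tcp [510. 149. 309.]
lip [519. 188. 140.] 78 62 | t [0.032 0.145 0.107] r [-13.5    2.87  -0.  ] tcp [515. 170. 312.]
```

View pics/c8.png

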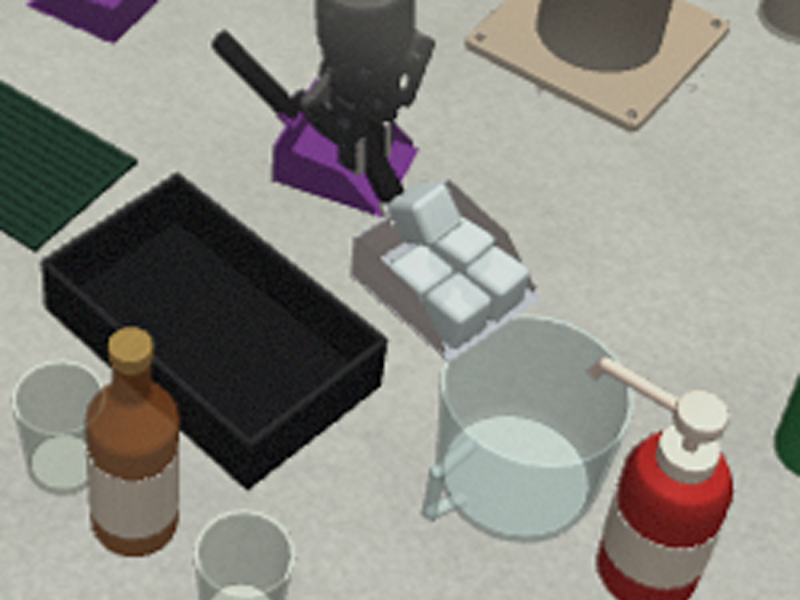

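```bash
python3 - <<'E'
from h import *
print(onz('scene',410.3,301.6,161),onz('scene',437.8,282.8,161))
T=read_state()['eef_pos'];L=T-Rs(78,-7).apply([-161,0,64])
print(L,[L+Rs(78,-7).apply([0,y,0]) for y in(-52,52)])
E
```

```text
[576.9 174.1 161. ] [481.6 194.1 161. ]
[517.1752805  188.28175794 161.37601634] [array([568.03895574, 177.47035002, 161.37601634]), array([466.31160526, 199.09316586, 161.37601634])]
```

Request:
apply_moves(increments=[{"tx":0.001,"ty":0.008,"tz":0.011,"rx":-1.2,"ry":0.25,"rz":0,"claw":0.0},{"tx":0.003,"ty":0.015,"tz":0.022,"rx":-2.35,"ry":0.5,"rz":0,"claw":0.0},{"tx":0.004,"ty":0.023,"tz":0.03,"rx":-3.3,"ry":0.7,"rz":0,"claw":0.0},{"tx":0.006,"ty":0.031,"tz":0.038,"rx":-4.3,"ry":0.91,"rz":0,"claw":0.0},{"tx":0.007,"ty":0.036,"tz":0.044,"rx":-4.9,"ry":1.04,"rz":0,"claw":0.0},{"tx":0.007,"ty":0.036,"tz":0.044,"rx":-4.9,"ry":1.04,"rz":0,"claw":0.0},{"tx":0.008,"ty":0.041,"tz":0.05,"rx":-5.5,"ry":1.17,"rz":0,"claw":0.0},{"tx":0.01,"ty":0.048,"tz":0.058,"rx":-6.26,"ry":1.33,"rz":0,"claw":0.0},{"tx":0.01,"ty":0.048,"tz":0.058,"rx":-6.26,"ry":1.33,"rz":0,"claw":0.0},{"tx":0.012,"ty":0.059,"tz":0.067,"rx":-7.24,"ry":1.54,"rz":0,"claw":0.0},{"tx":0.015,"ty":0.071,"tz":0.075,"rx":-8.22,"ry":1.75,"rz":0,"claw":0.0},{"tx":0.015,"ty":0.071,"tz":0.075,"rx":-8.22,"ry":1.75,"rz":0,"claw":0.0}])

```text
clock: 12.0
eef_pos: [497.6, 99.2, 279.1]
tool_rot: [-3.137, 0.608, 1.371]
force: [-0.3, 1.3, -1.2]
width: 21.2
```

```bash
python3 - <<'E'
from h import *
s=read_state();print(s['eef_pos'],s['tool_rot'],s['force'],s['qpos'].round(2))
a=snap('scene','s9.png')[:,:,::-1]
cv2.imwrite('pics/c9.png',cv2.resize(a[190:390,270:520],(800,640)[:2],interpolation=2)[:600])
E
```

```text
[497.57343438  99.19320088 279.12348963] [-3.13723869  0.60842752  1.37074103] [-0.32270923  1.31969443 -1.2419207 ] [-0.35  0.61 -0.31  1.63  0.56  1.46 -1.08]
```

View pics/c9.png

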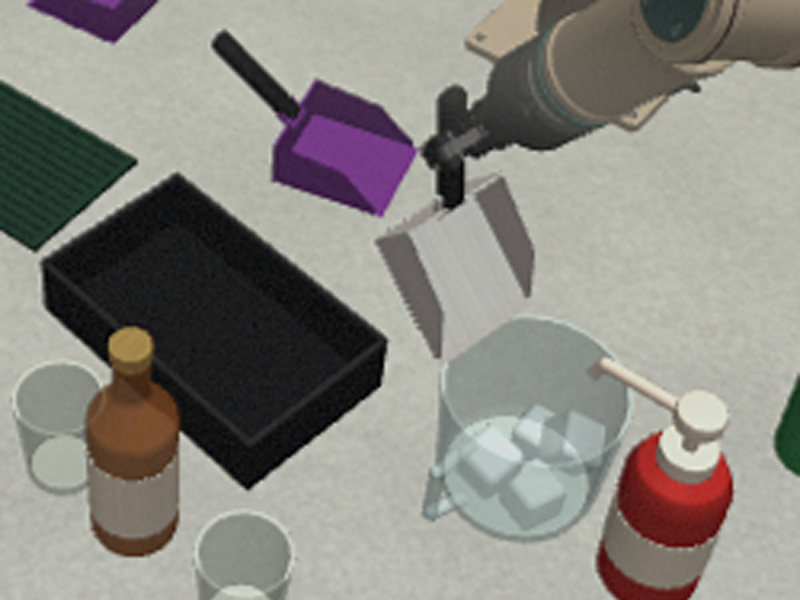

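Four cubes are clearly visible in the jug and the scoop is empty. The fifth is probably hidden in the heap, so I'll check later. Returning the scoop: level it and go back above the mat.

Request:
apply_moves(increments=[{"tx":0,"ty":-0.01,"tz":0.01,"rx":1.4,"ry":-0.29,"rz":0,"claw":0.0},{"tx":0,"ty":-0.03,"tz":0.01,"rx":2.8,"ry":-0.58,"rz":0,"claw":0.0},{"tx":0,"ty":-0.06,"tz":0.01,"rx":4.2,"ry":-0.87,"rz":0,"claw":0.0},{"tx":0.005,"ty":-0.1,"tz":0.0,"rx":5.6,"ry":-1.16,"rz":0,"claw":0.0},{"tx":0.01,"ty":-0.145,"tz":-0.02,"rx":6.85,"ry":-1.45,"rz":0,"claw":0.0},{"tx":0.015,"ty":-0.19,"tz":-0.03,"rx":6.85,"ry":-1.45,"rz":0,"claw":0.0},{"tx":0.02,"ty":-0.235,"tz":-0.04,"rx":6.85,"ry":-1.45,"rz":0,"claw":0.0},{"tx":0.025,"ty":-0.28,"tz":-0.05,"rx":6.85,"ry":-1.45,"rz":0,"claw":0.0},{"tx":0.03,"ty":-0.325,"tz":-0.06,"rx":6.85,"ry":-1.45,"rz":0,"claw":0.0},{"tx":0.035,"ty":-0.365,"tz":-0.06,"rx":6.85,"ry":-1.45,"rz":0,"claw":0.0},{"tx":0.035,"ty":-0.39,"tz":-0.06,"rx":6.85,"ry":-1.45,"rz":0,"claw":0.0},{"tx":0.035,"ty":-0.39,"tz":-0.06,"rx":6.85,"ry":-1.45,"rz":0,"claw":0.0}])

```text
clock: 13.25
eef_pos: [529.0, -302.2, 219.6]
tool_rot: [-3.141, 0.004, 1.354]
force: [-0.6, 0.1, -2.5]
width: 21.1
```

```bash
python3 - <<'E'
from h import *
s=read_state();print(s['eef_pos'],s['tool_rot'])
Rc=R.from_euler('xyz',s['tool_rot']);Rt=R.from_euler('xyz',[3.139,.002,1.624])
print(((Rt*Rc.inv()).as_rotvec(degrees=True)/5).round(2),([543.9,-434.3,70]-s['eef_pos']).round(1))
t=snap('top','t9.png')[:,:,::-1];h=cv2.cvtColor(np.ascontiguousarray(t),cv2.COLOR_BGR2HSV)
d=cv2.absdiff(np.ascontiguousarray(t),cv2.imread('pics/t1.png')).max(2);m=(d>40).astype(np.uint8)
n,_,st,_=cv2.connectedComponentsWithStats(m)
print([r.tolist() for r in st[1:] if r[4]>12])
E
```

```text
[ 528.95194683 -302.17335409  219.64712989] [-3.14130412  0.00397748  1.3544179 ]
[ 0.02 -0.03  3.09] [  14.9 -132.1 -149.6]
[[248, 189, 314, 291, 27365], [252, 211, 32, 33, 743], [193, 231, 5, 10, 32], [198, 238, 5, 13, 29], [181, 240, 7, 11, 25], [193, 252, 2, 12, 23], [217, 413, 61, 32, 715], [216, 444, 15, 18, 98], [233, 465, 19, 15, 109]]
```

The only changes in the top image are the arm, the emptied pan and the jug contents, so there is no cube on the counter. Placing the scoop.

Request:
apply_moves(increments=[{"tx":0.005,"ty":-0.045,"tz":-0.01,"rx":0,"ry":0,"rz":1.05,"claw":0.0},{"tx":0.01,"ty":-0.09,"tz":-0.03,"rx":0,"ry":0,"rz":2.1,"claw":0.0},{"tx":0.015,"ty":-0.132,"tz":-0.06,"rx":0.02,"ry":-0.03,"rz":3.09,"claw":0.0},{"tx":0.015,"ty":-0.132,"tz":-0.1,"rx":0.02,"ry":-0.03,"rz":3.09,"claw":0.0},{"tx":0.015,"ty":-0.132,"tz":-0.13,"rx":0.02,"ry":-0.03,"rz":3.09,"claw":0.0},{"tx":0.015,"ty":-0.132,"tz":-0.14,"rx":0.02,"ry":-0.03,"rz":3.09,"claw":0.0},{"tx":0.015,"ty":-0.132,"tz":-0.144,"rx":0.02,"ry":-0.03,"rz":3.09,"claw":0.0},{"tx":0.015,"ty":-0.132,"tz":-0.144,"rx":0.02,"ry":-0.03,"rz":3.09,"claw":0.0}])

```text
clock: 14.1
eef_pos: [546.9, -426.1, 77.7]
tool_rot: [3.14, -0.001, 1.635]
force: [-0.8, -0.4, 0.3]
width: 20.9
```

Request:
apply_moves(increments=[{"tx":-0.002,"ty":-0.007,"tz":-0.002,"rx":0,"ry":0,"rz":0,"claw":0.0},{"tx":-0.002,"ty":-0.007,"tz":-0.004,"rx":0,"ry":0,"rz":0,"claw":0.0},{"tx":-0.002,"ty":-0.007,"tz":-0.006,"rx":0,"ry":0,"rz":0,"claw":0.0},{"tx":-0.002,"ty":-0.007,"tz":-0.008,"rx":0,"ry":0,"rz":0,"claw":0.0},{"tx":-0.002,"ty":-0.007,"tz":-0.008,"rx":0,"ry":0,"rz":0,"claw":0.0}])

```text
clock: 14.6
eef_pos: [546.2, -435.3, 70.3]
tool_rot: [3.137, 0.002, 1.634]
force: [0.3, -3.7, 9.1]
width: 21.0
```

Request:
apply_moves(increments=[{"tx":0,"ty":0,"tz":0.001,"rx":0,"ry":0,"rz":0,"claw":0.03},{"tx":0,"ty":0,"tz":0.001,"rx":0,"ry":0,"rz":0,"claw":0.06},{"tx":0,"ty":0,"tz":0.001,"rx":0,"ry":0,"rz":0,"claw":0.06},{"tx":0,"ty":0,"tz":0.001,"rx":0,"ry":0,"rz":0,"claw":0.06},{"tx":0,"ty":0,"tz":0.001,"rx":0,"ry":0,"rz":0,"claw":0.06},{"tx":0,"ty":0,"tz":0.03,"rx":0,"ry":0,"rz":0,"claw":0.06},{"tx":0,"ty":0,"tz":0.08,"rx":0,"ry":0,"rz":0,"claw":0.06},{"tx":0,"ty":0,"tz":0.13,"rx":0,"ry":0,"rz":0,"claw":0.06},{"tx":0,"ty":0,"tz":0.18,"rx":0,"ry":0,"rz":0,"claw":0.06},{"tx":0,"ty":0,"tz":0.23,"rx":0,"ry":0,"rz":0,"claw":0.0},{"tx":0,"ty":0,"tz":0.24,"rx":0,"ry":0,"rz":0,"claw":0.0},{"tx":0,"ty":0,"tz":0.24,"rx":0,"ry":0,"rz":0,"claw":0.0}])

```text
clock: 15.8
eef_pos: [546.1, -433.7, 311.0]
tool_rot: [3.136, 0.001, 1.635]
force: [-0.1, 1.0, -1.1]
width: 16.7
```

```bash
python3 - <<'E'
from h import *
s=read_state();print(s['eef_pos'],s['tool_rot'],s['width'])
a=snap('scene','s10.png')[:,:,::-1]
d=cv2.absdiff(np.ascontiguousarray(a),cv2.imread('pics/s1.png')).max(2);m=(d>40).astype(np.uint8)
n,_,st,_=cv2.connectedComponentsWithStats(m)
print([r.tolist() for r in st[1:] if r[4]>12])
E
```

```text
[ 546.08595781 -433.66591974  310.9629447 ] [3.13608628e+00 1.49077962e-03 1.63459283e+00] 16.727332930998372
[[201, 0, 93, 109, 2914], [301, 0, 7, 8, 36], [427, 0, 7, 16, 80], [269, 17, 9, 7, 23], [416, 29, 47, 34, 506], [209, 37, 17, 36, 259], [411, 53, 10, 6, 35], [471, 62, 16, 28, 82], [234, 64, 5, 8, 14], [219, 67, 10, 13, 92], [226, 72, 21, 20, 104], [488, 89, 8, 16, 26], [216, 90, 39, 65, 1378], [434, 90, 7, 10, 22], [468, 104, 13, 3, 19], [462, 106, 19, 7, 48], [485, 108, 16, 11, 43], [459, 114, 20, 26, 113], [485, 114, 11, 23, 77], [452, 125, 5, 11, 33], [241, 197, 10, 13, 20], [234, 201, 11, 12, 19], [259, 216, 11, 6, 15], [248, 225, 9, 14, 18], [282, 241, 18, 18, 36], [323, 282, 43, 41, 1055], [448, 320, 5, 5, 13], [430, 325, 20, 11, 70]]
```

The scoop is back within a couple of millimetres of where it lay: the scoop area shows only slight edge differences. Now the pump, with the fingers closed.

Request:
apply_moves(increments=[{"tx":0,"ty":0.04,"tz":0,"rx":0,"ry":0,"rz":0,"claw":0},{"tx":0,"ty":0.085,"tz":0,"rx":0,"ry":0,"rz":0,"claw":0},{"tx":0,"ty":0.13,"tz":0,"rx":0,"ry":0,"rz":0,"claw":0},{"tx":0,"ty":0.175,"tz":0,"rx":0,"ry":0,"rz":0,"claw":0},{"tx":-0.005,"ty":0.22,"tz":0,"rx":0,"ry":0,"rz":0,"claw":0},{"tx":-0.005,"ty":0.265,"tz":0,"rx":0,"ry":0,"rz":0,"claw":0},{"tx":-0.005,"ty":0.31,"tz":0,"rx":0,"ry":0,"rz":0,"claw":0},{"tx":-0.005,"ty":0.355,"tz":0,"rx":0,"ry":0,"rz":0,"claw":0},{"tx":-0.01,"ty":0.4,"tz":0,"rx":0,"ry":0,"rz":0,"claw":0},{"tx":-0.01,"ty":0.445,"tz":0,"rx":0,"ry":0,"rz":0,"claw":0},{"tx":-0.01,"ty":0.49,"tz":0,"rx":0,"ry":0,"rz":0,"claw":0},{"tx":-0.01,"ty":0.535,"tz":0,"rx":0,"ry":0,"rz":0,"claw":0}])

```text
clock: 17.05
eef_pos: [533.4, 102.7, 305.8]
tool_rot: [-3.139, -0.001, 1.635]
force: [0.9, -0.1, 0.6]
width: -0.2
```

Request:
apply_moves(increments=[{"tx":0,"ty":0.045,"tz":0,"rx":0,"ry":0,"rz":0,"claw":0},{"tx":0,"ty":0.09,"tz":0,"rx":0,"ry":0,"rz":0,"claw":0},{"tx":0,"ty":0.135,"tz":0,"rx":0,"ry":0,"rz":0,"claw":0},{"tx":0,"ty":0.18,"tz":0,"rx":0,"ry":0,"rz":0,"claw":0},{"tx":-0.001,"ty":0.22,"tz":0,"rx":0,"ry":0,"rz":0,"claw":0},{"tx":-0.001,"ty":0.245,"tz":-0.01,"rx":0,"ry":0,"rz":0,"claw":0},{"tx":-0.001,"ty":0.254,"tz":-0.03,"rx":0,"ry":0,"rz":0,"claw":0},{"tx":-0.001,"ty":0.254,"tz":-0.05,"rx":0,"ry":0,"rz":0,"claw":0},{"tx":-0.001,"ty":0.254,"tz":-0.05,"rx":0,"ry":0,"rz":0,"claw":0},{"tx":-0.001,"ty":0.254,"tz":-0.05,"rx":0,"ry":0,"rz":0,"claw":0}])

```text
clock: 18.05
eef_pos: [533.4, 354.8, 256.5]
tool_rot: [-3.14, 0.0, 1.635]
force: [-0.5, -0.4, 0.0]
width: 0.0
```

```bash
python3 - <<'E'
from h import *
s=read_state();print(s['eef_pos'],s['tool_rot'],s['width'],s['force'])
a=snap('scene','s11.png')[:,:,::-1];b=snap('top','t11.png')[:,:,::-1]
o=np.hstack([cv2.resize(a[235:385,390:540],(400,400),interpolation=2),cv2.resize(b[160:310,80:230],(400,400),interpolation=2)])
cv2.imwrite('pics/c11.png',o)
E
```

```text
[533.4067012  354.78535871 256.51519388] [-3.14002520e+00  3.36875219e-04  1.63456247e+00] 0.022771434216461512 [-0.45281929 -0.36875356  0.02806382]
```

View pics/c11.png

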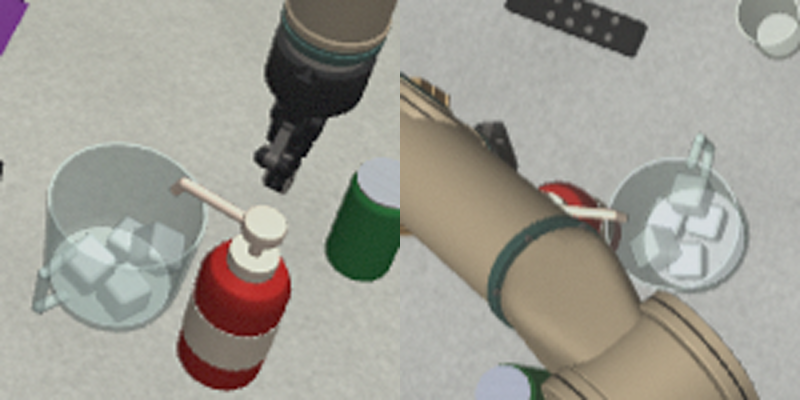

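Four cubes show on the jug floor with another beside them in the top view, and the fingertips sit above the pump head. Push down.

Request:
apply_moves(increments=[{"tx":0.001,"ty":0,"tz":-0.02,"rx":0,"ry":0,"rz":0,"claw":0},{"tx":0.001,"ty":0,"tz":-0.038,"rx":0,"ry":0,"rz":0,"claw":0},{"tx":0.001,"ty":0,"tz":-0.046,"rx":0,"ry":0,"rz":0,"claw":0},{"tx":0.001,"ty":0,"tz":-0.052,"rx":0,"ry":0,"rz":0,"claw":0},{"tx":0.001,"ty":0,"tz":-0.058,"rx":0,"ry":0,"rz":0,"claw":0},{"tx":0.001,"ty":0,"tz":-0.063,"rx":0,"ry":0,"rz":0,"claw":0},{"tx":0.001,"ty":0,"tz":-0.065,"rx":0,"ry":0,"rz":0,"claw":0},{"tx":0.001,"ty":0,"tz":-0.065,"rx":0,"ry":0,"rz":0,"claw":0}])

```text
clock: 18.95
eef_pos: [535.1, 355.0, 194.4]
tool_rot: [3.139, -0.0, 1.634]
force: [-2.3, -3.2, 7.5]
width: 0.5
```

Request:
apply_moves(increments=[{"tx":0,"ty":0,"tz":-0.002,"rx":0,"ry":0,"rz":0,"claw":0},{"tx":0,"ty":0,"tz":-0.004,"rx":0,"ry":0,"rz":0,"claw":0},{"tx":0,"ty":0,"tz":-0.006,"rx":0,"ry":0,"rz":0,"claw":0},{"tx":0,"ty":0,"tz":-0.006,"rx":0,"ry":0,"rz":0,"claw":0}])

```text
clock: 19.35
eef_pos: [535.3, 355.2, 191.9]
tool_rot: [3.137, -0.0, 1.634]
force: [-8.1, -7.7, 24.6]
width: 0.3
```

On the stop: 24.6 N at z 192. Now release.

Request:
apply_moves(increments=[{"tx":0,"ty":0,"tz":0.006,"rx":0,"ry":0,"rz":0,"claw":0},{"tx":0,"ty":0,"tz":0.015,"rx":0,"ry":0,"rz":0,"claw":0},{"tx":0,"ty":0,"tz":0.03,"rx":0,"ry":0,"rz":0,"claw":0},{"tx":0,"ty":0,"tz":0.07,"rx":0,"ry":0,"rz":0,"claw":0},{"tx":0,"ty":0,"tz":0.12,"rx":0,"ry":0,"rz":0,"claw":0},{"tx":-0.02,"ty":-0.04,"tz":0.16,"rx":0,"ry":0,"rz":0,"claw":0},{"tx":-0.04,"ty":-0.08,"tz":0.16,"rx":0,"ry":0,"rz":0,"claw":0},{"tx":-0.04,"ty":-0.08,"tz":0.16,"rx":0,"ry":0,"rz":0,"claw":0},{"tx":-0.04,"ty":-0.08,"tz":0.16,"rx":0,"ry":0,"rz":0,"claw":0},{"tx":-0.04,"ty":-0.08,"tz":0.16,"rx":0,"ry":0,"rz":0,"claw":0}])

```text
clock: 20.35
eef_pos: [495.5, 276.9, 347.8]
tool_rot: [3.139, -0.003, 1.635]
force: [-0.6, 0.6, -0.0]
width: -0.2
```

```bash
python3 - <<'E'
from h import *
s=read_state();print(s['eef_pos'],s['force'],s['clock'])
for n,f in(('scene','s'),('top','t')):
    a=np.ascontiguousarray(snap(n,f+'12.png')[:,:,::-1])
    d=cv2.absdiff(a,cv2.imread(f'pics/{f}1.png')).max(2);m=(d>40).astype(np.uint8)
    _,_,st,_=cv2.connectedComponentsWithStats(m)
    print(n,[r.tolist() for r in st[1:] if r[4]>14])
    if f=='s':
        h=cv2.cvtColor(a,cv2.COLOR_BGR2HSV);k=cv2.inRange(h,(0,0,210),(180,50,255));k[:290]=0;k[335:]=0;k[:,:475]=0;k[:,510:]=0
        print([cv2.boundingRect(q) for q in cv2.findContours(k,0,2)[0] if cv2.contourArea(q)>50])
E
```

```text
[495.50419327 276.91495409 347.78704624] [-0.63158069  0.55045335 -0.03124862] 20.35
scene [[244, 0, 50, 109, 1818], [426, 0, 8, 28, 146], [470, 0, 10, 9, 37], [479, 0, 74, 136, 4598], [283, 2, 9, 9, 29], [396, 7, 6, 9, 15], [271, 17, 8, 6, 23], [401, 17, 7, 10, 19], [415, 29, 85, 104, 1268], [436, 75, 18, 33, 258], [491, 83, 7, 5, 18], [452, 102, 5, 11, 29], [473, 115, 15, 21, 119], [502, 116, 9, 23, 29], [485, 127, 5, 10, 22], [455, 132, 28, 12, 170], [504, 135, 31, 10, 214], [518, 152, 15, 19, 149], [469, 166, 51, 88, 2132], [234, 197, 11, 17, 27], [241, 197, 10, 13, 20], [259, 216, 12, 6, 15], [248, 225, 9, 13, 16], [282, 241, 18, 18, 36], [323, 282, 43, 41, 1055], [437, 317, 6, 5, 15], [448, 319, 11, 13, 65], [430, 325, 20, 11, 67]]
[(477, 323, 18, 12), (482, 312, 15, 12)]
top [[58, 186, 201, 259, 12833], [252, 211, 32, 33, 744], [384, 229, 6, 17, 27], [193, 231, 5, 10, 32], [349, 231, 3, 33, 35], [181, 239, 8, 12, 26], [198, 238, 5, 12, 27], [193, 252, 2, 12, 23], [263, 318, 299, 154, 15785], [224, 416, 38, 26, 250], [264, 421, 8, 15, 71], [257, 422, 6, 7, 21], [239, 430, 21, 14, 81], [262, 436, 3, 10, 20], [226, 455, 35, 25, 213]]
```

```bash
python3 -c "from cell import finish_job; print(finish_job())"
```

```text
the job is handed in; nothing more can be done
None
```

The job is done and handed in at about 20 s on the robot clock. `finish_job` gave no verdict.

- **Ice:** I scooped all five cubes, tipped them into the jug and saw no cube on the counter. The pan is empty. Four cubes are clear in the jug, and a fifth seems to lie beside them but is hard to tell apart through the glass.
- **Scoop:** It is back flat on the mat, about a pixel (2–3 mm) from where it started.
- **Pump:** I pushed it down onto its stop, with the fingertips at z 192 mm and 24.6 N on the tool. Afterwards the pump head sat at exactly the same pixels as at the start.
- **Surroundings:** Comparing the last pictures with the first, only the arm, the emptied pan, the jug's contents and that small scoop shift changed. The tumblers, amber bottle, jar and can showed no movement where visible, but the arm hid part of the view around the pump in the last top picture.
- **One check disagreed:** Just before tipping, the scoop's lip looked about 12 mm off its computed position in x. I put most of that down to rough pixel picking and shifted the pour by a couple of millimetres.

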